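# Load the blank magazine of the workshop press

## Task

Feed the two plain 110 mm square aluminium blanks lengthwise into the flared open end of the slotted tube on the bench, one after the other along its rail. Push the first only part of the way in and let the second push it deeper, until the first rests fully home against the tube's closed end and the second is butted up behind it. Let go of them there. The longer bar, the block and the angle piece are not wanted.

Things in the scene. Friction and masses are not known exactly. Their poses are not given: they have to be found in the camera images.
- blank_a: plain solid square aluminium bar, 110 x 30 x 30 mm, 0.2-0.35 kg, loose, flat on the bench; one of two identical blanks (a, b). Origin: centre of its underside; x along its length, z up. Not wanted, same metal, nearby: a 150 mm bar of the same section, a 70 x 50 x 50 mm block, a thin L-shaped angle.
- blank_b: plain solid square aluminium bar, 110 x 30 x 30 mm, 0.2-0.35 kg, loose, flat on the bench; one of two identical blanks (a, b). Origin: centre of its underside; x along its length, z up. Not wanted, same metal, nearby: a 150 mm bar of the same section, a 70 x 50 x 50 mm block, a thin L-shaped angle.
- feed_mouth (a point): point on the centreline at the front of a fixed grey tube's flared mouth, at bed level (40 mm above the bench); x = feed direction into the tube, z up. Cheeks (26-86 mm above the bench) narrow from 70 mm apart here to the bore 22 mm further in: 46 wide x 42 high. Tube 54 wide, top at 86 mm, slot 22 mm wide in its top. A bare steel rail 26 mm wide, top = bed, runs out 190 mm towards -x.
- feed_stop (a point): inner face of the tube's closed end, on the centreline at bed level (bed of rail and tube are one level plane); axes as feed_mouth, 145 mm beyond it along x. With both blanks home (centres 55 and 165 mm before this point) the second sticks out 75 mm in front of the flare. Fixed; blanks slide with their dry friction only (1-3 N). Base plate 370 x 100 x 8 mm under rail and tube.
There are look-alikes about, which are no part of the job. Leave any purple or red look-alike of the blank_b alone.

How it is judged:
By the outcome, as a careful person would: the job done as asked, in the order asked, and still so for the second after the job is handed in, with the robot touching nothing.
It also fails if it takes over 61 s, if anything falls off the work surface, if the arm or the gripper's body presses on something with over 40 N, if the wrist force passes 120 N, or if a joint passes its speed limit or range.

## Robot

A 7-joint arm with a two-finger parallel gripper is mounted at the origin on the work surface. World frame = base frame: x ahead of the robot, y to its left, z up, the work surface at z = 0. Lengths are in m, angles in rad, forces in N, time in s.
With the tool pointing down it reaches from about 0.375 to 0.925 m from the base axis. Payload 3.1 kg.
Tool frame: the origin (TCP) lies between the finger pads; the fingertips stand 19 mm ahead of it and the grasp point (between the pads) is the TCP; z points along the fingers, y is the direction in which the jaws open and shut (so a half turn about z gives the same grasp; the last joint's range is limited). The gripper opens to 85 mm and grips with 20 to 120 N. Pads are 22 mm wide; open, the fingers measure 114 mm over their backs; the gripper's body (76 mm by 85 mm) begins 54 mm behind the grasp point. The pads swing forward as they close: fully open they stand 13 mm farther back than shut.
Start: joints at [-1.21, 0.383, 0.044, 1.598, -0.018, 1.161, -0.05], TCP at [0.288, 0.583, 0.25] pointing down, gripper open.
Joint ranges: [-2.61, 2.61], [-0.41, 2.15], [-1.48, 1.57], [0, 2.5], [-1.57, 4.71], [0.05, 1.97], [-2.85, 2.85]. Speed limits (rad/s): [2.79, 2.79, 3.14, 3.14, 3.14, 3.14, 3.14].

## Interface

Orientations are given as a unit quaternion [x, y, z, w].
In Python, from bench import move_ptp, movel, move_j, move_gripper, pause, inverse_kinematics, read_camera, camera_params, MotionError, sign_off, look_for, tip_of, read_time_s, read_qpos, read_joint_vel, read_effort, read_eef_pos, read_tcp_rot, read_ft_force, read_ft_torque, read_finger_gap gives the robot as it stands. Calls block until the motion is done:
- move_ptp(position, orientation): joint-space move of the TCP to a pose.
- movel(position, orientation=None, speed=0.15): straight line of the TCP; orientation=None keeps the orientation; speed is the mean speed in m/s.
- move_j(angles): joint-space move.
- move_gripper(opening, effort=None): finger opening in m; effort is the grip in N (None keeps the last); returns when the fingers have stopped.
- pause(seconds).
- inverse_kinematics(position, orientation): joint angles nearest the present ones, or None.
- read_camera(name): name is "scene" or "top" or "wrist"; returns the picture (480x640x3 uint8, red, green, blue); there is no depth.
- camera_params(name): a dict with "K" (3x3 intrinsics, pixels), "dist_coeffs" ([k1, k2, p1, p2, k3] as OpenCV has them; the pictures are not rectified), "camera_from_world" (4x4, takes a point from world to camera coordinates). Camera axes: x right, y down, z forward; pixel columns grow to the right and rows downward; lengths in m; the calibration is good to about 2 mm. A picture is of the moment at which its call begins: read the wrist's pose just before it. camera_params takes no time and is no camera call; for the wrist camera it gives the pose at the moment of the call.
A pose or a line that the arm cannot do raises MotionError and nothing moves.
- sign_off(): hands the job in, once; it reports no verdict.
Trained networks look in the newest picture that a camera, given by its name, has taken for a name from the list of things; names that differ only in an ending like _2 or _b are one class to them, and where a whole thing is asked for, a point or a joint stands for the part that bears it (a point fixed in the world has none). Each returns a list of dicts, best first, with "confidence" (0 to 1); they miss things now and then, are a little off and sometimes report something else, mostly with a low value. They report only what shows in the picture. A call takes as long as a camera call. They do not tell look-alikes from the thing itself.
- look_for(camera, name): "at" ([column, row] in pixels, amid what is visible of it).
- tip_of(camera, name): "at" ([column, row] in pixels: a listed point, or the origin of a listed thing).
Readings, each from a call of its own:
- read_time_s(): time.
- read_qpos(): joint angles.
- read_joint_vel(): joint speeds.
- read_effort(): joint torques, N m.
- read_eef_pos(): TCP position.
- read_tcp_rot(): TCP orientation.
- read_ft_force(): force on the tool from outside, world axes, zero at the start.
- read_ft_torque(): the same for the moment, N m.
- read_finger_gap(): finger opening in m.
Only numpy, scipy, OpenCV 4.12 (cv2) and the standard library are available. Lean on these libraries where they do the work, as an engineer would, in place of code of your own. Each camera call takes 0.05 s, during which the arm holds its last target.

## Working session

There is one attempt and no reset: what is moved stays moved. The work goes in short steps, each a Python script; the robot and the scene stay as the last script left them, time stands still between calls to the robot, and variables do not carry over. Pictures are saved under pics/ and viewed, and the job is handed in when it is done.

```bash
ls; mkdir -p pics; python3 - <<'E'
from bench import *
import cv2
for c in ["scene","top","wrist"]:
    im=read_camera(c); cv2.imwrite(f"pics/{c}0.png",im[:,:,::-1])
    p=camera_params(c); print(c,p)
    for n in ["blank_a","feed_mouth","feed_stop"]:
        try: print(n,"tip",tip_of(c,n))
        except Exception as e: print(e)
    try: print("look",look_for(c,"blank_a"))
    except Exception as e: print(e)
print(read_time_s(),read_tcp_rot(),read_eef_pos())
E
```

```text
pics
scene {'K': array([[495.85903573,   0.        , 321.24760469],
       [  0.        , 495.85903573, 241.70651223],
       [  0.        ,   0.        ,   1.        ]]), 'dist_coeffs': array([-0.11542866,  0.        ,  0.        ,  0.        ,  0.        ]), 'camera_from_world': array([[ 0.57801858,  0.8159284 ,  0.01246449, -0.29509129],
       [ 0.64284274, -0.44588665, -0.62284693, -0.30311115],
       [-0.50264075,  0.36802981, -0.78224442,  1.35275651],
       [ 0.        ,  0.        ,  0.        ,  1.        ]])}
blank_a tip [{'at': [250.9, 268.4], 'confidence': 0.96}, {'at': [212.2, 224.4], 'confidence': 0.77}, {'at': [176.8, 290.3], 'confidence': 0.67}, {'at': [223.1, 332.8], 'confidence': 0.62}]
feed_mouth tip [{'at': [359.8, 292.1], 'confidence': 0.78}]
feed_stop tip [{'at': [301.4, 331.4], 'confidence': 0.84}]
look [{'at': [174.6, 287.8], 'confidence': 0.96}, {'at': [251.3, 264.0], 'confidence': 0.92}, {'at': [221.9, 331.3], 'confidence': 0.9}, {'at': [208.8, 221.7], 'confidence': 0.6}]
top {'K': array([[581.966668  ,   0.        , 317.63382911],
       [  0.        , 5
[... 1063 characters left out ...]
 , 364.21839215, 242.06696283],
       [  0.        ,   0.        ,   1.        ]]), 'dist_coeffs': array([-0.07439384,  0.        ,  0.        ,  0.        ,  0.        ]), 'camera_from_world': array([[ 4.42721513e-01,  8.96658676e-01,  9.38312691e-04,
        -6.51016093e-01],
       [ 8.63097352e-01, -4.26433904e-01,  2.70586559e-01,
        -3.45195221e-02],
       [ 2.43023915e-01, -1.18984636e-01, -9.62695192e-01,
         3.77286104e-01],
       [ 0.00000000e+00,  0.00000000e+00,  0.00000000e+00,
         1.00000000e+00]])}
blank_a tip []
feed_mouth tip []
feed_stop tip []
look []
0.75 [ 2.27367106e-01  9.73809117e-01  5.51620615e-05 -1.77914407e-06] [0.28785654 0.58282609 0.25033919]
```

View pics/scene0.png

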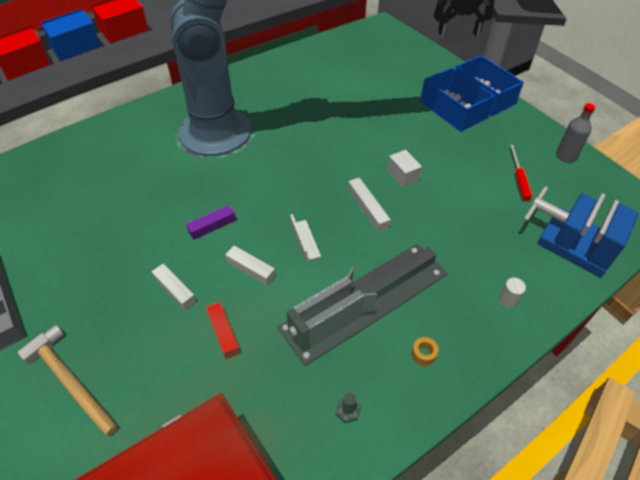

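View pics/top0.png

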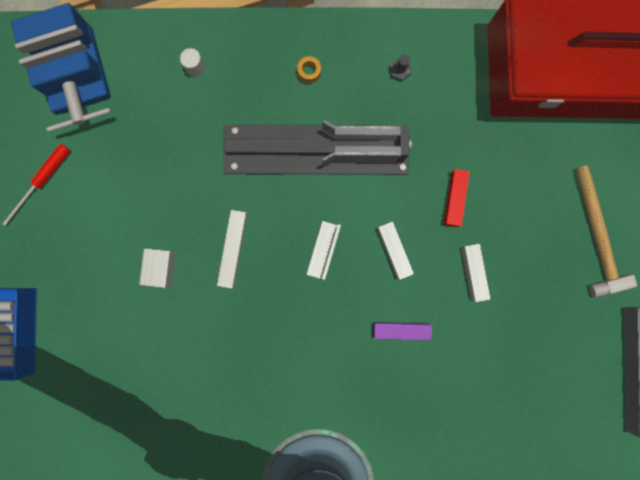

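The blanks show white in the top view at (395,250) and (476,272). The 150 mm bar is at (232,249), the block at (157,268) and the angle at (324,250). The purple and red look-alikes are at (402,331) and (457,198). The tube's feed direction points right, and its mouth is near (325,145).

```bash
cat > h.py <<'E'
import numpy as np, cv2
from bench import camera_params
def unproj(cam,px,z,p=None):
    p=p or camera_params(cam); px=np.asarray(px,float).reshape(-1,1,2)
    u=cv2.undistortPoints(px,p["K"],p["dist_coeffs"]).reshape(-1,2)
    T=p["camera_from_world"];R=T[:3,:3];o=-R.T@T[:3,3]
    d=np.c_[u,np.ones(len(u))]@R
    return o+d*((z-o[2])/d[:,2])[:,None]
def proj(cam,X,p=None):
    p=p or camera_params(cam);T=p["camera_from_world"]
    return cv2.projectPoints(np.asarray(X,float).reshape(-1,3),cv2.Rodrigues(T[:3,:3])[0],T[:3,3],p["K"],p["dist_coeffs"])[0].reshape(-1,2)
def tri(c1,p1,c2,p2):
    A=[]
    for c,px in((c1,p1),(c2,p2)):
        p=camera_params(c);u=cv2.undistortPoints(np.array(px,float).reshape(1,1,2),p["K"],p["dist_coeffs"]).ravel()
        P=p["camera_from_world"][:3]
        A+= [u[0]*P[2]-P[0],u[1]*P[2]-P[1]]
    A=np.array(A); return np.linalg.lstsq(A[:,:3],-A[:,3],rcond=None)[0]
E
python3 - <<'E'
from h import *
im=cv2.imread("pics/top0.png");sc=cv2.imread("pics/scene0.png")
m=(im.min(2)>165).astype(np.uint8)
n,l,s,c=cv2.connectedComponentsWithStats(m)
for i in range(1,n):
    if s[i,4]>300 and 180<c[i][1]<300:
        cn=max(cv2.findContours((l==i).astype(np.uint8),0,2)[0],key=cv2.contourArea)
        W=unproj("top",cn.reshape(-1,2),0.03)
        r=cv2.minAreaRect((W[:,:2]*1000).astype(np.float32))
        print(c[i].round(),s[i,4],r)
print("stop scene z.04",unproj("scene",[[301.4,331.4],[359.8,292.1]],0.04), "mouth top",unproj("top",[320.7,145.7],.04), tri("scene",[359.8,292.1],"top",[320.7,145.7]))
a=im[110:190,210:425]; b=im[210:320,360:510]
cv2.imwrite("pics/z1.png",cv2.resize(a,None,fx=3.7,fy=3.7,interpolation=cv2.INTER_CUBIC))
cv2.imwrite("pics/z2.png",cv2.resize(b,None,fx=5,fy=5,interpolation=cv2.INTER_CUBIC))
E
```

```text
[231. 249.] 1116 ((464.1873779296875, 167.32754516601562), (28.475709915161133, 148.05174255371094), 80.10636901855469)
[322. 249.] 891 ((462.0096435546875, -10.723724365234375), (35.571956634521484, 108.5463638305664), 73.4971923828125)
[396. 250.] 833 ((460.8703918457031, -151.1558837890625), (108.64344787597656, 28.587087631225586), 21.342639923095703)
[477. 273.] 817 ((416.9515380859375, -309.51910400390625), (108.95999145507812, 28.588180541992188), 10.405945777893066)
[154. 267.] 893 ((427.4461669921875, 315.98406982421875), (48.7783317565918, 69.41373443603516), 83.69306945800781)
stop scene z.04 [[ 0.66492298 -0.15579275  0.04      ]
 [ 0.65860678 -0.01136054  0.04      ]] mouth top [[ 0.66316251 -0.00630929  0.04      ]] [ 0.66092185 -0.00904732  0.04136864]
```

View pics/z1.png

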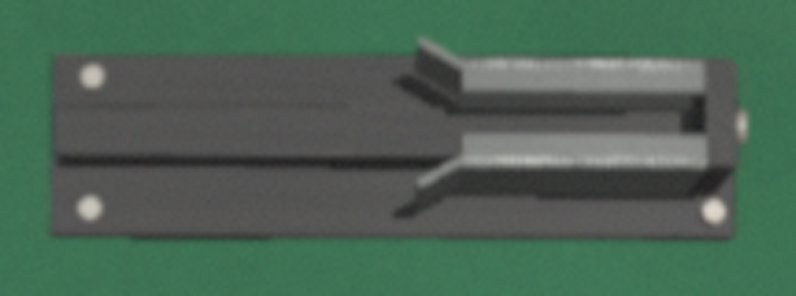

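View pics/z2.png

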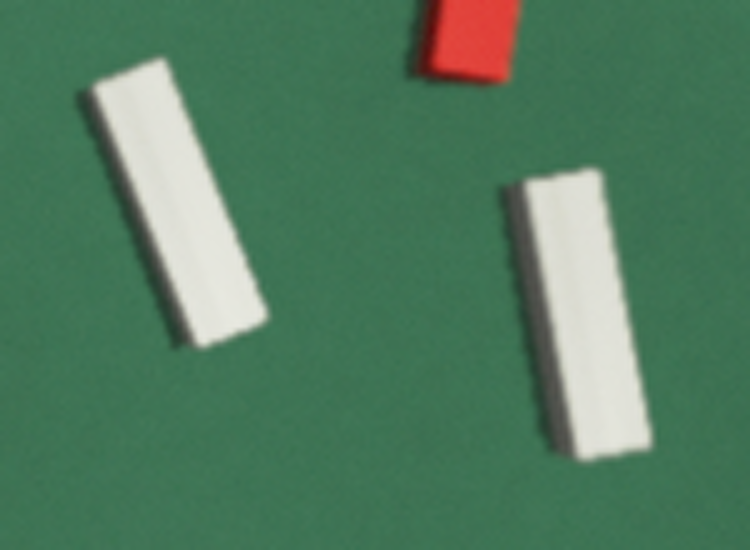

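```bash
python3 - <<'E'
from h import *
f=lambda L:[(210+(x+.5)/3.7-.5,110+(y+.5)/3.7-.5) for x,y in L]
for nm,L,z in [("plate FL,FR,NR,NL",[(52,55),(735,57),(735,237),(52,237)],.008),
 ("tube top outer/slot",[(463,60),(705,60),(463,97),(463,133),(463,168),(705,166)],.086),
 ("rail near top edge",[(62,156),(440,158)],.04),("rail far",[(60,104),(340,104)],.04),("flare tips",[(420,38),(418,183)],.086)]:
    print(nm);print(unproj("top",f(L),z)[:,:2].round(4))
def chk(cx,cy,th):
    pass
E
```

```text
plate FL,FR,NR,NL
[[ 0.7139  0.1876]
 [ 0.7128 -0.1829]
 [ 0.6139 -0.1813]
 [ 0.6141  0.1864]]
tube top outer/slot
[[ 0.6906 -0.032 ]
 [ 0.6909 -0.1545]
 [ 0.6716 -0.0319]
 [ 0.6531 -0.0319]
 [ 0.6352 -0.0318]
 [ 0.6364 -0.1537]]
rail near top edge
[[ 0.6515  0.1767]
 [ 0.6501 -0.0215]]
rail far
[[0.6792 0.1781]
 [0.6789 0.0309]]
flare tips
[[ 0.7019 -0.0104]
 [ 0.6276 -0.0092]]
```

Axis: x≈0.6635, feed direction −y, mouth y≈−0.010, stop y≈−0.155. These agree with the plate, rail and tube sizes given. Both blanks measure 109x29 mm. Next I check reach and grasp the first.

```bash
cat >> h.py <<'E'
from scipy.spatial.transform import Rotation as Ro
AX=0.6635; MY=-0.010
def quat(xdir):  # tool x dir angle in world xy, pointing down
    x=np.array([np.cos(xdir),np.sin(xdir),0]);z=np.array([0,0,-1.]);y=np.cross(z,x)
    return Ro.from_matrix(np.c_[x,y,z]).as_quat()
BL={1:(0.4609,-0.1512,np.radians(21.34)),2:(0.4170,-0.3095,np.radians(10.41))}
def gpose(k,off,flip,z):
    x,y,t=BL[k]; # front is -u ; grasp at off behind centre => +u
    return np.array([x+off*np.cos(t),y+off*np.sin(t),z]), quat(t+np.pi+flip*np.pi)
def fpose(s,flip,z): # s along feed rel. mouth
    return np.array([AX,MY-s,z]), quat(-np.pi/2+flip*np.pi)
E
python3 - <<'E'
from h import *
from bench import *
for fl in (0,1):
    for P in [gpose(1,.03,fl,.022),gpose(2,.025,fl,.022),fpose(-.1,fl,.0625),fpose(-.014,fl,.0625),fpose(-.13,fl,.0625),fpose(-.13,fl,.13)]:
        q=inverse_kinematics(*P); print(fl,None if q is None else np.round(q,2))
E
```

```text
0 [-0.19  0.5   0.45  2.09 -0.36  0.63  2.45]
0 [-0.08  0.62  0.74  2.04 -0.64  0.72  2.81]
0 [ 0.61  1.08 -1.26  1.62  1.07  1.27  2.29]
0 [-0.89  1.21  1.36  1.72 -1.23  1.32 -2.4 ]
0 [ 0.56  1.08 -1.26  1.61  1.07  1.27  2.25]
0 [ 0.56  0.96 -1.25  1.58  0.94  1.3   2.31]
1 [-0.52  0.64  0.87  2.11 -0.75  0.73 -0.36]
1 [ 0.05  0.57  0.57  2.03 -0.48  0.68 -0.46]
1 [-0.63  0.7   0.6   1.69 -0.48  0.9   0.16]
1 [-0.54  0.71  0.64  1.71 -0.52  0.9   0.32]
1 [-0.65  0.7   0.57  1.68 -0.46  0.9   0.1 ]
1 [-0.66  0.61  0.58  1.65 -0.38  1.    0.04]
```

```bash
python3 - <<'E'
from h import *
from bench import *
T=camera_params("wrist")["camera_from_world"]; o=-T[:3,:3].T@T[:3,3]
R=Ro.from_quat(read_tcp_rot()).as_matrix(); print("cam in tool",R.T@(o-read_eef_pos()))
t0=read_time_s()
p,q=gpose(1,.03,1,.13)
move_gripper(.065,60)
move_ptp(p,q); print(read_time_s()-t0)
im=read_camera("wrist"); cv2.imwrite("pics/w1.png",im[:,:,::-1])
pw=camera_params("wrist")
print(read_eef_pos(),p)
x,y,t=BL[1];u=np.array([np.cos(t),np.sin(t)]);v=np.array([-u[1],u[0]])
im=im[:,:,::-1].copy()
cs=[np.r_[np.array([x,y])+a*.055*u+b*.015*v,.03] for a,b in((1,1),(1,-1),(-1,-1),(-1,1))]
cv2.polylines(im,[np.round(proj("wrist",cs,pw)).astype(int)],True,(0,0,255),1)
cv2.imwrite("pics/w1o.png",im)
E
```

```text
cam in tool [ 0.06894064  0.00064589 -0.1228649 ]
3.025
[ 0.48946054 -0.13915936  0.12998202] [ 0.48884312 -0.14028295  0.13      ]
```

View pics/w1o.png

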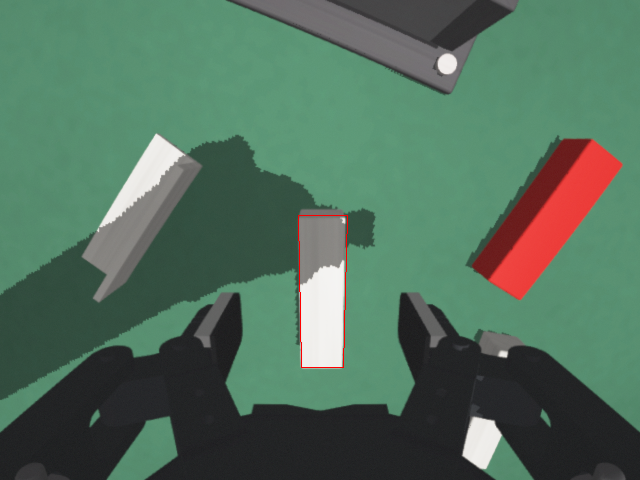

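The overlay sits on the blank's top face, spanning about (298,215) to (345,367), and it lies centred between the open fingers. I grasp it now.

```bash
python3 - <<'E'
from h import *
from bench import *
p,q=gpose(1,.03,1,.022)
movel(p,q,speed=.12)
move_gripper(.02,60); print("gap",read_finger_gap())
movel(p+[0,0,.12],speed=.2)
P,Q=fpose(-.105,1,.13)
move_ptp(P,Q); print(read_time_s(),read_eef_pos(),read_finger_gap(),read_ft_force())
cv2.imwrite("pics/w2.png",read_camera("wrist")[:,:,::-1])
cv2.imwrite("pics/t2.png",read_camera("top")[:,:,::-1])
cv2.imwrite("pics/s2.png",read_camera("scene")[:,:,::-1])
E
```

```text
gap 0.028992061685265174
7.1583 [0.66239159 0.0919366  0.12891661] 0.029135956189559078 [-0.86338768 -0.68438194 -2.82074971]
```

View pics/w2.png

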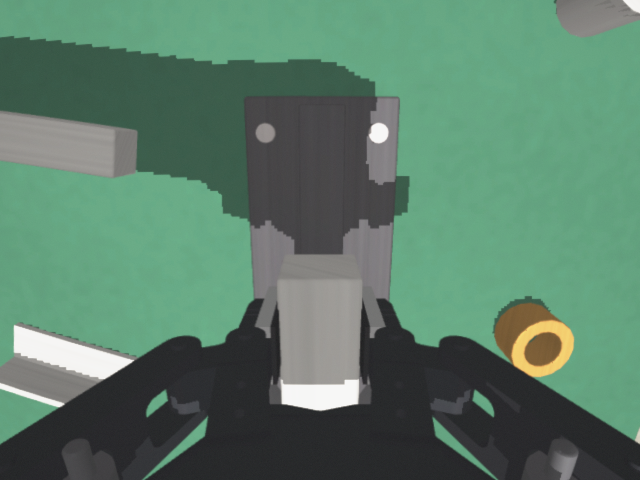

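View pics/s2.png

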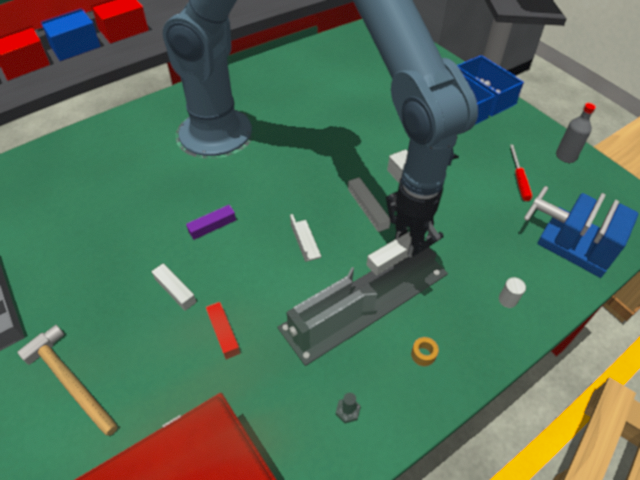

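```bash
python3 - <<'E'
from h import *
from bench import *
e=np.array(read_eef_pos());print(e,read_time_s())
pw=camera_params("wrist");im=cv2.imread("pics/w2.png")
for z,c in((.008,(0,0,255)),(-.022,(0,255,255))):
    cs=[e+[a*.015,b,z] for a,b in((-1,.025),(1,.025),(1,-.085),(-1,-.085))]
    cv2.polylines(im,[np.round(proj("wrist",cs,pw)).astype(int)],True,c,1)
    print(proj("wrist",cs,pw).round())
R=[[AX+a*.013,MY+b,.04] for a,b in((-1,.19),(1,.19),(1,.12),(-1,.12))]
cv2.polylines(im,[np.round(proj("wrist",R,pw)).astype(int)],True,(255,0,255),1)
cv2.imwrite("pics/w2o.png",im)
E
```

```text
[0.66294718 0.09167769 0.1300316 ] 7.3083
[[275. 277.]
 [364. 277.]
 [355. 510.]
 [286. 510.]]
[[283. 251.]
 [355. 251.]
 [350. 456.]
 [291. 456.]]
```

View pics/w2o.png

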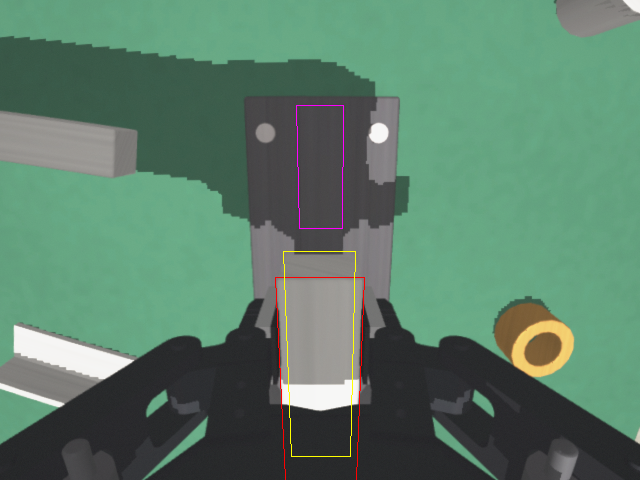

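Rail and blank line up: the rail's end spans columns 297–345 and the blank is centred at column 320. I lower it and feed it part of the way in.

```bash
sed -i 's/^AX=.*/AX=0.664; MY=-0.010/' h.py; python3 - <<'E'
from h import *
from bench import *
P,Q=fpose(-.105,1,.066)
f0=np.array(read_ft_force());print(f0.round(1))
movel(P,Q,speed=.1)
for z in (.0645,.0635,.0625):
    movel([P[0],P[1],z],speed=.05); f=np.array(read_ft_force())-f0; print(z,f.round(1),np.round(read_eef_pos(),4))
    if f[2]>4: break
for s in (-.07,-.045,-.016):
    movel([P[0],MY-s,z],speed=.06);f=np.array(read_ft_force())-f0; print(s,f.round(1),np.round(read_eef_pos(),4))
    if np.linalg.norm(f)>15: break
print(read_time_s())
for c in("wrist","scene","top"): cv2.imwrite(f"pics/{c}3.png",read_camera(c)[:,:,::-1])
E
```

```text
[ 0.1 -0.2 -3.4]
0.0645 [-0.2 -0.1 -0.3] [0.6642 0.0951 0.0649]
0.0635 [-0.7  0.9 -0.5] [0.6639 0.0951 0.0635]
0.0625 [-0.3  0.1  2.3] [0.6644 0.0951 0.0629]
-0.07 [-0.4 -2.1  6. ] [0.6642 0.0571 0.0629]
-0.045 [ 0.2 -1.   6.6] [0.6643 0.0332 0.0629]
-0.016 [0.3 1.1 8.8] [0.6643 0.0052 0.0629]
10.7833
```

View pics/scene3.png

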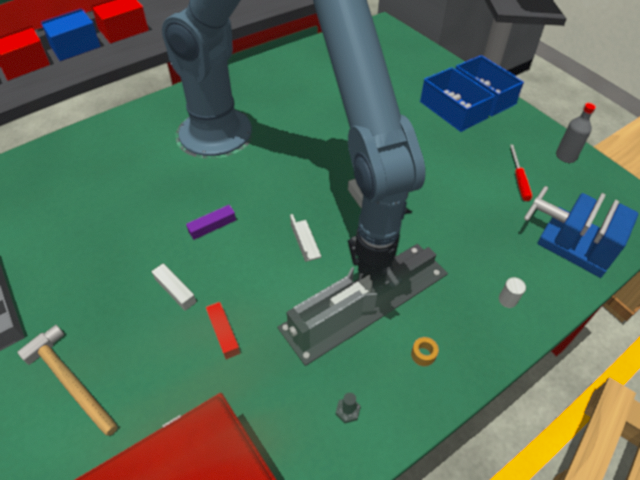

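The first blank sits with its front inside the tube, visible through the slot around (350,292). Release it and fetch the second.

```bash
python3 - <<'E'
from h import *
from bench import *
P,Q=fpose(-.016,1,.0629)
move_gripper(.055); 
movel([P[0],P[1],.16],speed=.2)
print(np.round(read_ft_force(),1))
p,q=gpose(2,.025,1,.13)
move_gripper(.065,60)
move_ptp(p,q); pause(.1)
im=read_camera("wrist")[:,:,::-1].copy();pw=camera_params("wrist")
cv2.imwrite("pics/top4.png",cv2.resize(read_camera("top")[110:310,210:510,::-1],None,fx=2.6,fy=2.6,interpolation=cv2.INTER_CUBIC))
x,y,t=BL[2];u=np.array([np.cos(t),np.sin(t)]);v=np.array([-u[1],u[0]])
cs=[np.r_[np.array([x,y])+a*.055*u+b*.015*v,.03] for a,b in((1,1),(1,-1),(-1,-1),(-1,1))]
cv2.polylines(im,[np.round(proj("wrist",cs,pw)).astype(int)],True,(0,0,255),1)
cv2.imwrite("pics/w4o.png",im);print(read_time_s(),read_eef_pos(),p)
E
```

```text
[-0.5  0.7  0.2]
13.8333 [ 0.44289912 -0.30402172  0.1300018 ] [ 0.4415885  -0.30498273  0.13      ]
```

View pics/w4o.png

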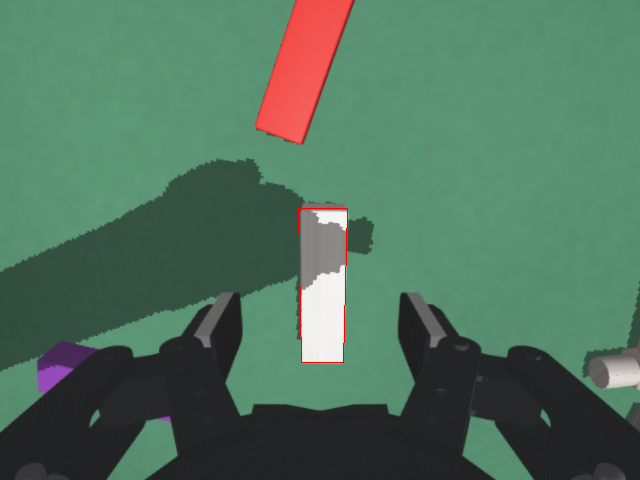

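View pics/top4.png

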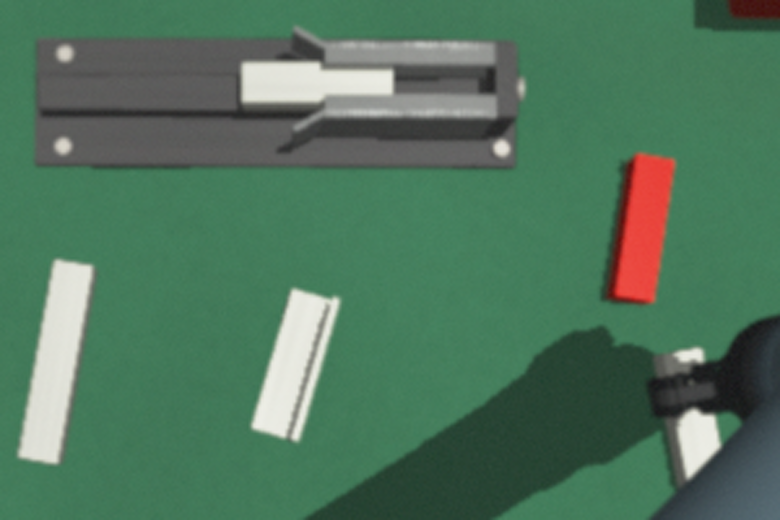

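Both checks pass. The outline sits on the second blank at (301–347, 209–362). The first blank lies on the rail, with its front inside the tube and its rear near column 242 of the zoom.

```bash
python3 - <<'E'
from h import *
from bench import *
print("A rear/front",unproj("top",[[210+242/2.6,110+82/2.6],[210+393/2.6,110+82/2.6]],.07))
p,q=gpose(2,.025,1,.022)
movel(p,q,speed=.12)
move_gripper(.02,80); print("gap",read_finger_gap())
movel(p+[0,0,.13],speed=.2)
P,Q=fpose(-.136,1,.14)
move_ptp(P,Q); pause(.15)
f0=np.array(read_ft_force());print(f0.round(1),read_eef_pos())
movel([P[0],P[1],.066],Q,speed=.1)
for z in (.0645,.0635,.0625):
    movel([P[0],P[1],z],speed=.05); f=np.array(read_ft_force())-f0; print(z,f.round(1),np.round(read_eef_pos(),4))
    if f[2]>2: break
print(read_time_s())
for c in("wrist","scene","top"): cv2.imwrite(f"pics/{c}5.png",read_camera(c)[:,:,::-1])
E
```

```text
A rear/front [[ 0.66446008  0.02739078  0.07      ]
 [ 0.66452295 -0.08245243  0.07      ]]
gap 0.028578396655739354
[-0.3 -0.6 -2.7] [0.66406726 0.12338845 0.14040978]
0.0645 [-0.6  0.7  0.2] [0.6643 0.1261 0.065 ]
0.0635 [ 0.7  1.2 -0.2] [0.664  0.126  0.0635]
0.0625 [-1.1  0.9  4.5] [0.6643 0.1261 0.0631]
19.6583
```

View pics/scene5.png

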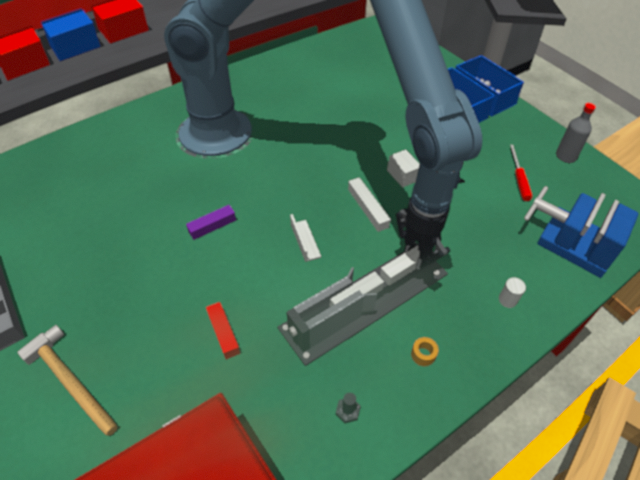

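View pics/wrist5.png

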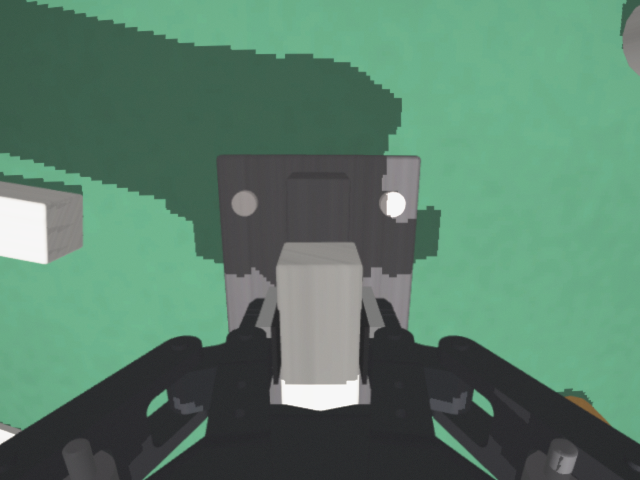

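The second blank is on the rail in line with the first, with a small gap near (384,273). Push it, watching the force.

```bash
python3 - <<'E'
from h import *
from bench import *
z=.0628
f0=np.array([-.3,-.6,-2.7])
def go(y,sp):
    movel([AX,y,z],speed=sp); f=np.array(read_ft_force())-f0; print(round(y,4),f.round(1),np.round(read_eef_pos(),4)); return f
for y in (.10,.07,.05,.042):
    f=go(y,.05)
    if abs(f[1])>14: break
else:
    while y>.026:
        y-=.002; f=go(y,.03)
        if f[1]>10: break
print(read_time_s(),read_finger_gap())
for c in("wrist","scene","top"): cv2.imwrite(f"pics/{c}6.png",read_camera(c)[:,:,::-1])
E
```

```text
0.1 [1.3 0.1 5.3] [0.6643 0.098  0.0631]
0.07 [0.3 3.2 7.4] [0.6642 0.07   0.0631]
0.05 [0.9 2.5 8.1] [0.6642 0.0494 0.063 ]
0.042 [1.6 3.7 7.3] [0.6643 0.0422 0.0631]
0.04 [0.5 6.5 8.2] [0.6643 0.0412 0.0631]
0.038 [-0.8  5.4  8.4] [0.6643 0.0397 0.0631]
0.036 [1.4 6.1 9.7] [0.6643 0.0379 0.0631]
0.034 [-0.7  6.9  8.9] [0.6643 0.0372 0.0631]
0.032 [-0.5  9.5  9.8] [0.6643 0.0371 0.0631]
0.03 [-0.7 11.6 11.2] [0.6643 0.0371 0.0631]
23.5833 0.028665066667002203
```

```bash
python3 - <<'E'
import cv2
im=cv2.imread("pics/top6.png")[110:190,210:425]
cv2.imwrite("pics/z6.png",cv2.resize(im,None,fx=3.7,fy=3.7,interpolation=cv2.INTER_CUBIC))
E
```

```text
(no output)
```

View pics/z6.png

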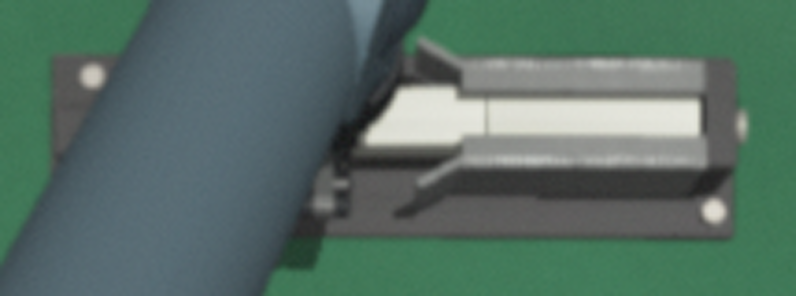

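```bash
python3 - <<'E'
from h import *
from bench import *
X=unproj("top",[[210+700.5/3.7,110+118/3.7],[210+487.5/3.7,110+118/3.7]],.07);print("front, joint",X)
print("wall px at z.07,.086 for y=-.155",(proj("top",[[.664,-.155,.07],[.664,-.155,.086]])-[210,110])*3.7)
for y in (.026,.022):
    movel([AX,y,.0628],speed=.03);pause(.2);print(y,np.round(read_ft_force(),1),np.round(read_eef_pos(),4))
cv2.imwrite("pics/z7.png",cv2.resize(read_camera("top")[110:190,210:425,::-1],None,fx=3.7,fy=3.7,interpolation=cv2.INTER_CUBIC))
print(read_time_s())
E
```

```text
front, joint [[ 0.66402118 -0.15489987  0.07      ]
 [ 0.66379412 -0.04572581  0.07      ]]
wall px at z.07,.086 for y=-.155 [[700.69536459 118.04127679]
 [705.3716899  110.87410847]]
0.026 [-2.6 15.7 10.2] [0.6643 0.037  0.0631]
0.022 [-2.5 18.9 10.7] [0.6645 0.0369 0.063 ]
24.75
```

View pics/z7.png

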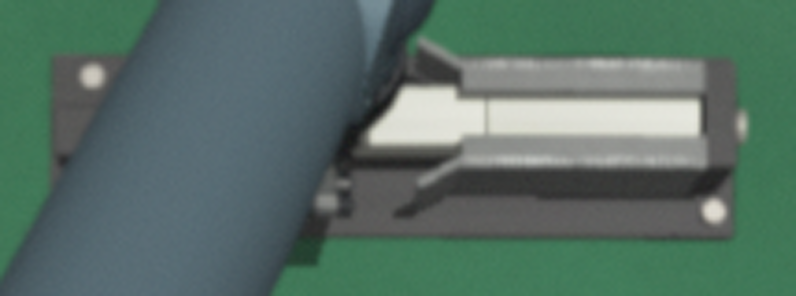

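The first blank is at the stop. Its front measures y=−0.155, and the pose stayed put while the push rose to 19 N. I ease off without pulling back, then release.

```bash
python3 - <<'E'
from h import *
from bench import *
movel([AX,.0345,.063],speed=.03);pause(.1);print(np.round(read_ft_force(),1),np.round(read_eef_pos(),4))
move_gripper(.06); pause(.1);e=read_eef_pos();print(np.round(e,4),np.round(read_ft_force(),1))
movel([AX,e[1],.18],speed=.15)
P=[.50,.25,.28]
try: move_ptp(P,quat(np.pi/2))
except MotionError as ex: print(ex)
pause(.2)
print(read_time_s(),np.round(read_ft_force(),1))
t=read_camera("top")[:,:,::-1];s=read_camera("scene")[:,:,::-1]
cv2.imwrite("pics/z8.png",cv2.resize(t[110:190,210:425],None,fx=3.7,fy=3.7,interpolation=cv2.INTER_CUBIC));cv2.imwrite("pics/s8.png",s)
E
```

```text
[1.1 6.7 5.2] [0.6644 0.0371 0.0631]
[0.6636 0.0333 0.0627] [-0.3  0.4 -0.7]
28.175 [ 0.4  0.1 -0.6]
```

View pics/z8.png

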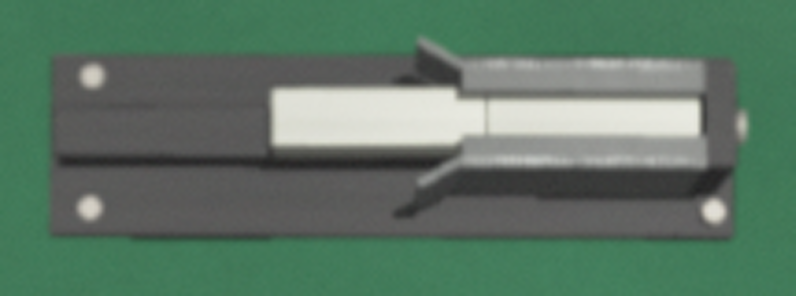

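View pics/s8.png

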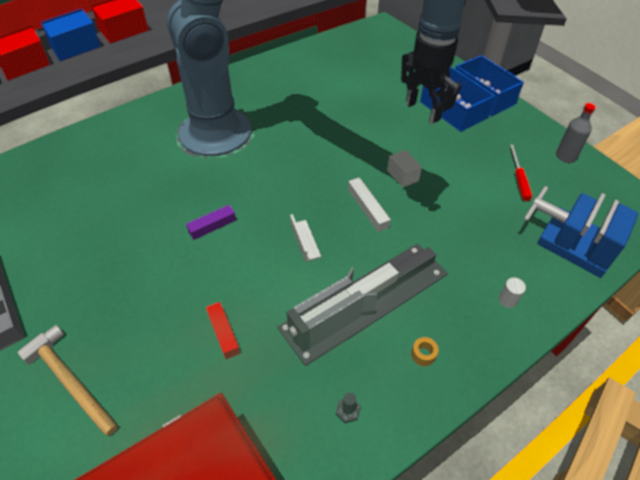

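The zoom shows the first blank spanning columns 487–700 against the stop and the second 271–487. They meet at a hairline seam and the arm is clear.

```bash
python3 -c "
from bench import *
print(sign_off(), read_time_s())"
```

```text
the job is handed in; nothing more can be done
the job is handed in; nothing more can be done
```

Both blanks are in the tube and the job is handed in, at about 28 s of the 61 s allowed. I fed the first blank part-way in and let go of it. The second then pushed it along the rail to the closed end, where I released both.

- **First blank home:** before release, its front measured y ≈ −0.155 m, the same as the stop. The arm did not move further while the push rose to about 19 N. The last picture shows the blank in the same place.
- **Second blank butted:** the last picture shows only a hairline seam between the two. The second blank's visible length there agrees with 110 mm.
- **Forces and surroundings:** the wrist forces I read stayed below about 22 N. The robot was clear of everything at the end. The bar, block, angle piece and the purple and red look-alikes were not touched.

No check failed or disagreed. I could not tell which blank is "a" and which is "b", as they are identical, so the order was my choice.

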